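# Stagger a slotted weight on the glue press

## Robot

A 6-joint arm with a two-finger parallel gripper is mounted at the origin on the work surface. World frame = base frame: x ahead of the robot, y to its left, z up, the work surface at z = 0. Lengths are in m, angles in rad, forces in N, time in s.
With the tool pointing down it reaches from about 0.225 to 0.875 m from the base axis. Payload 3.4 kg.
Tool frame: the origin (TCP) lies on the centre line of the jaws, within the pads' length; the fingertips stand 11 mm ahead of it and the grasp point (between the pads) lies 8 mm behind it; x points along the fingers, y is the direction in which the jaws open and shut, and the axes are right-handed (so a half turn about x gives the same grasp; the last joint's range is limited). The gripper opens to 85 mm and grips with 20 to 120 N. Pads are 22 mm wide; open, the fingers measure 114 mm over their backs; the gripper's body (76 mm by 85 mm) begins 54 mm behind the grasp point. The pads swing forward as they close: fully open they stand 13 mm farther back than shut.
Start: joints at [1.199, 0.276, 1.505, -0, 1.361, -0.121], TCP at [0.143, 0.557, 0.242] pointing down, gripper open.
Joint ranges: [-2.89, 2.89], [-0.75, 2.08], [0.22, 2.7], [-1.18, 4.32], [0.11, 2.71], [-2.7, 2.7]. Speed limits (rad/s): [2.57, 2.57, 3.14, 3.14, 3.14, 3.14].

## Interface

Orientations are given as a unit quaternion [x, y, z, w].
In Python, from plant import r, hand, vision, ticket, status gives the robot as it stands. The module is installed in compiled form; this text tells all that it offers. Calls block until the motion is done:
- r.goto(position, orientation): joint-space move of the TCP to a pose.
- r.servo_line(position, attitude=None, velocity=0.15, until_force=None): straight line of the TCP; attitude=None keeps the orientation; velocity is the mean speed in m/s. With until_force (N) it stops when the force on the tool has changed by that much, and returns True; else False.
- r.set_joints(angles): joint-space move.
- hand.grip(opening, f_grip=None): finger opening in m; f_grip is the grip in N (None keeps the last); returns when the fingers have stopped.
- r.wait(seconds).
- r.ik(position, orientation): joint angles nearest the present ones, or None.
- vision.capture(name): name is "side" or "top" or "wrist"; returns a dict with "img" (420x560x3 uint8, red, green, blue), "mtx" (3x3 intrinsics, pixels), "dist_coeffs" ([k1, k2, p1, p2, k3] as OpenCV has them; the pictures are not rectified), "cam_to_world" (4x4, takes a point from camera to world coordinates). Camera axes: x right, y down, z forward; pixel columns grow to the right and rows downward; lengths in m; the calibration is good to about 2 mm. A picture is of the moment at which its call begins. There is no depth.
A pose or a line that the arm cannot do raises r.PlanningError and nothing moves.
- ticket.job_done(): hands the job in, once; it reports no verdict.
Trained networks look in a picture, given as the dict that the camera call returned (one of the last four; its "shot" number tells which), for a name from the list of things; names that differ only in an ending like _2 or _b are one class to them, and where a whole thing is asked for, a point or a joint stands for the part that bears it (a point fixed in the world has none). Each returns a list of dicts, best first, with "conf" (0 to 1); they miss things now and then, are a little off and sometimes report something else, mostly with a low value. They report only what shows in the picture. A call takes as long as a camera call. They do not tell look-alikes from the thing itself.
- vision.search_frame(target, picture): "position" ([x, y, z] in m, in the coordinates of the camera as it stood for that picture, good to about 4 mm: the middle of the surface that is visible of it).
- vision.landmark_of(target, picture): "position" ([x, y, z] in m, in the coordinates of the camera as it stood for that picture, good to about 4 mm: a listed point, or the origin of a listed thing).
Readings, each from a call of its own:
- status.get_time(): time.
- status.get_q(): joint angles.
- status.get_qvel(): joint speeds.
- status.get_joint_torque(): joint torques, N m.
- status.get_ee_pos(): TCP position.
- status.get_tool_rot(): TCP orientation.
- status.get_force(): force on the tool from outside, world axes, zero at the start.
- status.get_torque(): the same for the moment, N m.
- status.get_width(): finger opening in m.
Only numpy, scipy, OpenCV 4.12 (cv2) and the standard library are available. Lean on these libraries where they do the work, as an engineer would, in place of code of your own. Each camera call takes 0.05 s, during which the arm holds its last target.

## Task

The lever glue press in the glass studio has an upright stem at the end of its lever that already carries one slotted weight. Put the large loose slotted weight on the stem too, lying flat on top of the first with the stem near the middle of it, and with its slot turned to the side opposite the first weight's slot so that neither can slide off. Leave the small slotted weight where it lies.

Things in the scene. Friction and masses are not known exactly. Their poses are not given: they have to be found in the camera images.
- large_mid (a point): Large loose slotted weight: steel disc 64 mm across, 24 mm thick, 0.45 kg, flat on the mat (mat top z = 3 mm). A slot 20 mm wide runs from its middle (rounded end, 10 mm radius about the disc's axis) out to the rim. Point: disc centre, half-way up; x along the slot to its open mouth, at the start away from the robot within 45 deg; z up. Grip it on the rim at the two sides beside the slot (along y).
- first_slot (a point): Slotted weight already on the stem, loose, flat on the stem's carrier plate: steel disc 56 mm across, 14 mm thick, slot 20 mm wide, shaped as in the large one. Point: in the mouth of its slot at the rim, half-way up, 28 mm from the disc's axis; x along the slot outwards through the mouth, at the start towards the robot within 60 deg; z up.
- stem (a point): Top of the fixed press's upright steel stem, 8 mm in diameter, tapered tip. It stands 48 mm above its carrier plate (68 mm across), so its top is 34 mm above the first weight's top; the large weight's centre will end 22 mm below it. z up; x along the lever, which runs 225 mm away from the robot, lower than the plate; the post at its end is lower than the first weight's top.
- small_mid (a point): Small slotted weight, to be left alone: steel disc 42 mm across, 24 mm thick, slot 16 mm wide, flat on the mat on the other side of the press from the large one. Point: its centre, half-way up; x along its slot to the mouth, z up.
Mind the look-alikes: they are no part of the job. What is shaped like the part that bears first_slot but yellow is not meant.

How it is judged:
At the end, for the whole second after the job is handed in: The large weight rests still and flat (6 deg) on the first, centre within 15 mm of the stem axis and 22 mm (+-5) below its top; the first is still flat on its plate round the stem (slot mouth 15 to 41 mm from the axis); slots opposite: its mouth at least 10 mm behind the large one's centre (horizontal distance between large_mid and stem below 0.015 m and z of large_mid in the frame of stem between -0.027 and -0.017 m and angle between each of large_mid, first_slot's own z axis and vertical below 0.1 rad and x of first_slot in the frame of large_mid below -0.01 m and horizontal distance between first_slot and stem between 0.015 and 0.041 m and z of first_slot in the frame of stem between -0.046 and -0.036 m and linear speed of each of large, first below 0.02 m/s); the robot touches nothing.
It fails at once if the small slotted weight is moved by more than 20 mm (distance of small_mid from where it was at the start of the episode above 0.02 m).
It also fails if it takes over 40 s, if anything falls off the work surface, if the arm or the gripper's body presses on something with over 40 N, if the wrist force passes 120 N, or if a joint passes its speed limit or range.

## Working session

There is one attempt and no reset: what is moved stays moved. The work goes in short steps, each a Python script; the robot and the scene stay as the last script left them, time stands still between calls to the robot, and variables do not carry over. Pictures are saved under pics/ and viewed, and the job is handed in when it is done.

```bash
mkdir -p pics
cat > h.py <<'E'
import numpy as np, cv2
from plant import r, hand, vision, ticket, status
def save(p,n,crop=None,scale=1):
    im=p["img"][:,:,::-1]
    if crop: a,b,c,d=crop; im=im[b:d,a:c]
    if scale!=1: im=cv2.resize(im,None,fx=scale,fy=scale,interpolation=cv2.INTER_CUBIC)
    cv2.imwrite("pics/"+n+".png",im)
def w(p,x): return (np.array(p["cam_to_world"])@np.r_[x,1])[:3]
def proj(p,X):
    T=np.linalg.inv(np.array(p["cam_to_world"])); 
    return cv2.projectPoints(np.array(X,float).reshape(-1,3),cv2.Rodrigues(T[:3,:3])[0],T[:3,3],np.array(p["mtx"]),np.array(p["dist_coeffs"],float))[0].reshape(-1,2)
def ray(p,uv,z):
    n=cv2.undistortPoints(np.array(uv,float).reshape(-1,1,2),np.array(p["mtx"]),np.array(p["dist_coeffs"],float)).reshape(-1,2)
    T=np.array(p["cam_to_world"]); d=np.c_[n,np.ones(len(n))]@T[:3,:3].T; o=T[:3,3]
    return o+d*((z-o[2])/d[:,2])[:,None]
E
python3 - <<'E'
from h import *
for n in("side","top","wrist"):
    p=vision.capture(n); save(p,n+"0")
    for t in("large_mid","first_slot","stem","small_mid"):
        for d in vision.landmark_of(t,p)[:4]:
            X=w(p,d["position"]); print(n,t,round(d["conf"],2),X.round(4),proj(p,X).round(0))
print(status.get_time())
E
```

```text
side large_mid 0.82 [0.5488 0.2038 0.0123] [[261. 165.]]
side first_slot 0.79 [ 0.5914 -0.0313  0.0577] [[342. 189.]]
side first_slot 0.72 [ 0.2246 -0.3144  0.0066] [[306. 397.]]
side first_slot 0.54 [0.2605 0.2961 0.0068] [[138. 194.]]
side stem 0.86 [ 0.5687 -0.022   0.0971] [[334. 177.]]
side small_mid 0.78 [ 0.4492 -0.2101  0.012 ] [[356. 283.]]
top large_mid 0.63 [0.5512 0.1958 0.0173] [[190. 167.]]
top first_slot 0.71 [ 0.6007 -0.0311  0.0579] [[278. 142.]]
top first_slot 0.56 [0.2653 0.2927 0.0067] [[152. 281.]]
top stem 0.77 [ 0.5733 -0.0208  0.0948] [[274. 149.]]
top small_mid 0.6 [ 0.4556 -0.209   0.0105] [[349. 201.]]
wrist first_slot 0.72 [0.2648 0.2949 0.0096] [[106. 315.]]
0.75
```

View pics/side0.png

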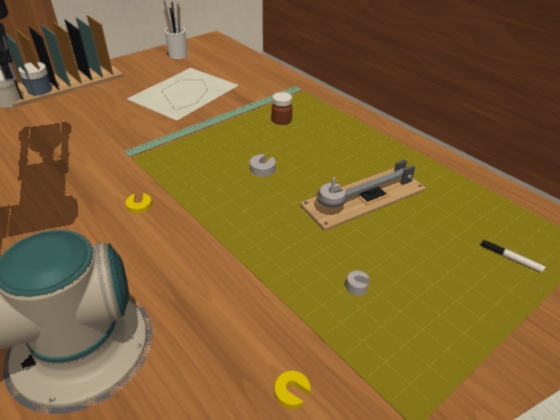

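View pics/top0.png

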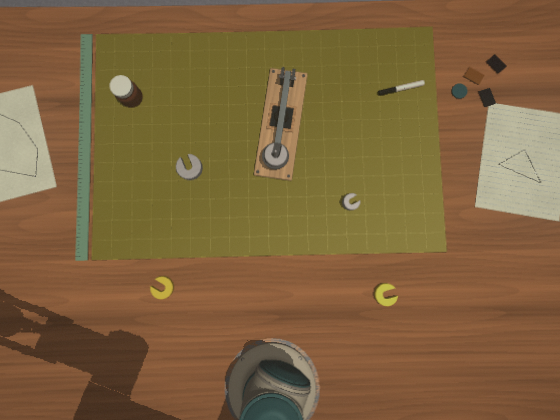

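Run:
```python
import cv2
i=cv2.imread("pics/top0.png"); a=i[110:260,140:400]; cv2.imwrite("pics/topc.png",cv2.resize(a,None,fx=3,fy=3,interpolation=2))
i=cv2.imread("pics/side0.png"); a=i[130:330,220:400]; cv2.imwrite("pics/sidec.png",cv2.resize(a,None,fx=3,fy=3,interpolation=2))
```

```text
(no output)
```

View pics/topc.png

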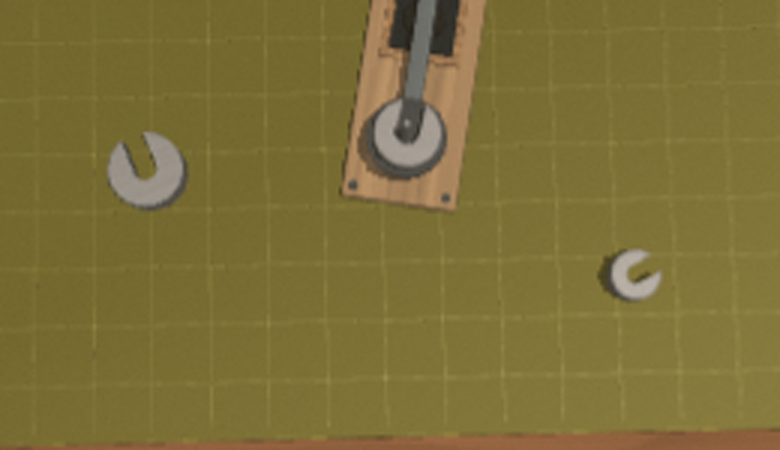

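View pics/sidec.png

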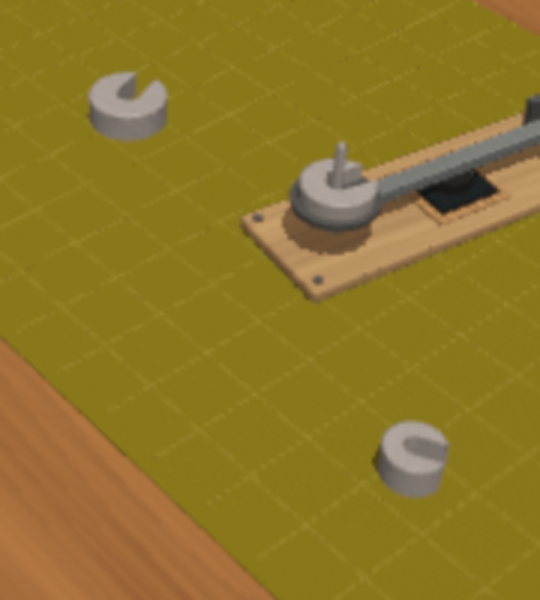

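The candidates are:
- **large_mid:** the left grey disc, top (190,167), side (261,165).
- **small weight:** grey, top (349,201), side (356,283). It has to be left alone.
- **first_slot:** the disc on the stem, top (275,155), side (333,195).
- **Look-alikes:** the yellow slotted discs at top (162,288) and (387,295).

I choose the left grey disc and the disc on the stem. The first weight's slot seems to face away from the robot, along the lever, which contradicts the text. I'll check it close up.

```bash
cat >> h.py <<'E'
from scipy.spatial.transform import Rotation as R
def down(a):  # jaw direction (tool y) at yaw a
    x=np.array([0,0,-1.]); y=np.array([np.cos(a),np.sin(a),0]); z=np.cross(x,y)
    return R.from_matrix(np.c_[x,y,z]).as_quat()
E
python3 - <<'E'
from h import *
M=R.from_quat(status.get_tool_rot()).as_matrix(); print(M.round(2)); print(np.degrees(np.arctan2(M[1,1],M[0,1])))
p=vision.capture("wrist"); T=np.array(p["cam_to_world"]);print(T.round(3), status.get_ee_pos())
# camera offset in tool
print((M.T@(T[:3,3]-np.array(status.get_ee_pos()))).round(3),(M.T@T[:3,:3]).round(2))
for a in np.radians([90,-90,60,-60,0,120,-120,180]):
    for P in ([.573,-.021,.25],[.55,.198,.22]):
        q=r.ik(P,down(a)); print(np.degrees(a).round(),P,None if q is None else np.round(q,2))
E
```

```text
[[ 0.    0.25  0.97]
 [ 0.    0.97 -0.25]
 [-1.    0.    0.  ]]
75.63112007120961
[[ 0.248  0.916  0.315  0.06 ]
 [ 0.969 -0.235 -0.081  0.576]
 [ 0.     0.325 -0.946  0.374]
 [ 0.     0.     0.     1.   ]] [0.14271731 0.55706663 0.24237626]
[-0.132 -0.002 -0.085] [[-0.   -0.33  0.95]
 [ 1.    0.    0.  ]
 [-0.    0.95  0.33]]
90.0 [0.573, -0.021, 0.25] [-0.16  0.27  1.5  -0.    1.38 -1.73]
90.0 [0.55, 0.198, 0.22] [ 0.23  0.3   1.52 -0.    1.32 -1.34]
-90.0 [0.573, -0.021, 0.25] [-0.16  0.27  1.5  -0.    1.38  1.41]
-90.0 [0.55, 0.198, 0.22] [ 0.23  0.3   1.52 -0.    1.32  1.8 ]
60.0 [0.573, -0.021, 0.25] [-0.16  0.27  1.5  -0.    1.38 -1.21]
60.0 [0.55, 0.198, 0.22] [ 0.23  0.3   1.52 -0.    1.32 -0.82]
-60.0 [0.573, -0.021, 0.25] [-0.16  0.27  1.5  -0.    1.38  0.89]
-60.0 [0.55, 0.198, 0.22] [ 0.23  0.3   1.52 -0.    1.32  1.27]
0.0 [0.573, -0.021, 0.25] [-0.16  0.27  1.5  -0.    1.38 -0.16]
0.0 [0.55, 0.198, 0.22] [ 0.23  0.3   1.52 -0.    1.32  0.23]
120.0 [0.573, -0.021, 0.25] [-0.16  0.27  1.5  -0.    1.38 -2.25]
120.0 [0.55, 0.198, 0.22] [ 0.23  0.3   1.52 -0.    1.32 -1.87]
-120.0 [0.573, -0.021, 0.25] [-0.16  0.27  1.5  -0.    1.38  1.94]
-120.0 [0.55, 0.198, 0.22] [ 0.23  0.3   1.52 -0.    1.32  2.32]
180.0 [0.573, -0.021, 0.25] None
180.0 [0.55, 0.198, 0.22] None
```

View pics/wrist0.png

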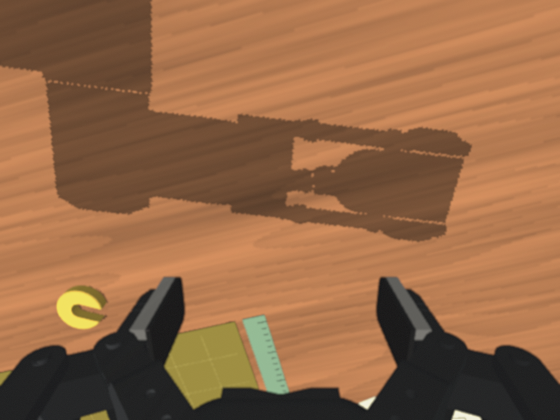

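Run:
```python
from h import *
r.goto([.52,-.021,.26],down(np.pi/2))
for i in range(2):
    p=vision.capture("wrist")
    for t in("first_slot","stem"):
        for d in vision.landmark_of(t,p)[:4]:
            X=w(p,d["position"]); print(t,round(d["conf"],2),X.round(4),proj(p,X).round(0))
save(p,"wpress"); print(status.get_time())
r.goto([.50,.198,.22],down(np.pi/2))
for i in range(2):
    p=vision.capture("wrist")
    for t in("large_mid","first_slot"):
        for d in vision.landmark_of(t,p)[:4]:
            X=w(p,d["position"]); print(t,round(d["conf"],2),X.round(4),proj(p,X).round(0))
save(p,"wlarge"); print(status.get_time())
import pickle
```

```text
stem 0.78 [ 0.5683 -0.023   0.0959] [[279. 241.]]
first_slot 0.87 [ 0.5924 -0.0314  0.0546] [[271. 245.]]
first_slot 0.43 [ 0.5675 -0.0232  0.0928] [[279. 239.]]
stem 0.73 [ 0.5686 -0.0248  0.0947] [[277. 241.]]
3.55
large_mid 0.87 [0.5512 0.2009 0.0147] [[285. 227.]]
first_slot 0.92 [ 0.5944 -0.0305  0.0553] [[ 54. 282.]]
large_mid 0.66 [0.5481 0.1999 0.014 ] [[285. 224.]]
first_slot 0.79 [ 0.5946 -0.032   0.056 ] [[ 53. 283.]]
4.7417
```

View pics/wpress.png

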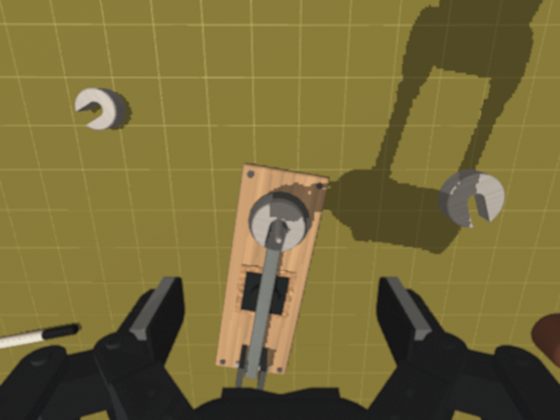

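View pics/wlarge.png

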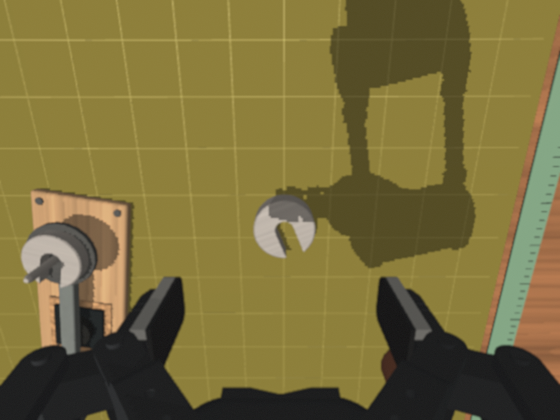

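Run:
```python
import cv2
i=cv2.imread("pics/wpress.png"); a=i[180:270,230:330]; cv2.imwrite("pics/wpc.png",cv2.resize(a,None,fx=6,fy=6,interpolation=2))
i=cv2.imread("pics/wlarge.png"); a=i[180:270,240:330]; b=i[210:300,5:95];cv2.imwrite("pics/wlc.png",cv2.resize(cv2.hconcat([a,b]),None,fx=4.4,fy=4.4,interpolation=2))
```

```text
(no output)
```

View pics/wpc.png

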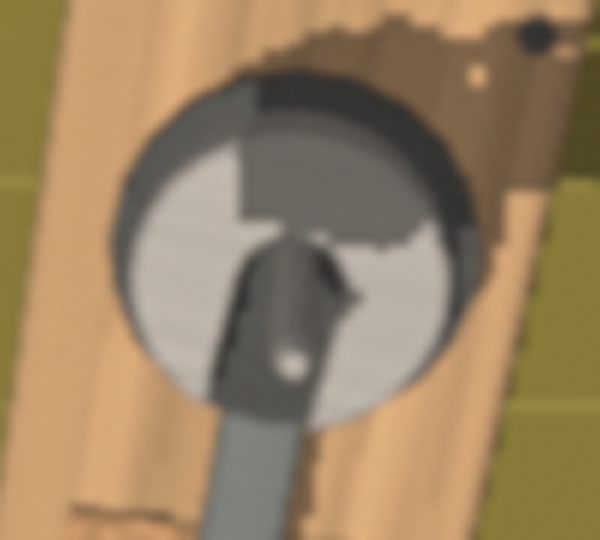

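View pics/wlc.png

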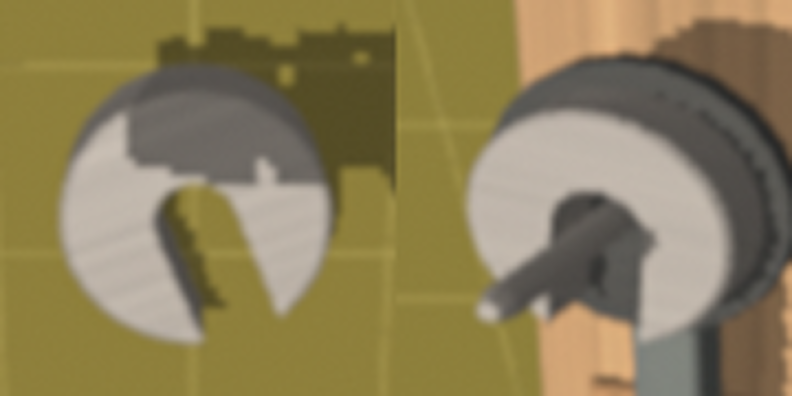

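The crops confirm it. The first weight's slot opens away from the robot along the lever, not towards it as the text says, so I go by the picture. The large weight's slot also opens away from the robot, at about +25°. It therefore has to be turned about 140° so that its mouth faces the robot. Next I'll refine the numbers by a silhouette fit and by triangulating the stem tip.

```bash
cat > fit.py <<'E'
from h import *
from scipy.optimize import minimize
def model(p,x,y,th,zb,zt,rad,sw,shape):
    t=np.linspace(0,2*np.pi,90)
    c=lambda z:np.c_[x+rad*np.cos(t),y+rad*np.sin(t),0*t+z]
    S=4
    pts=proj(p,np.r_[c(zb),c(zt)])
    m=np.zeros(shape,np.uint8)
    f=lambda q:np.round(q*16).astype(np.int32)
    cv2.fillConvexPoly(m,cv2.convexHull(f(pts)),255,cv2.LINE_AA,4)
    u=np.linspace(np.pi/2,3*np.pi/2,20)
    sl=np.r_[np.c_[sw*np.cos(u),sw*np.sin(u)],[[rad+2,-sw],[rad+2,sw]]]
    Rm=np.array([[np.cos(th),-np.sin(th)],[np.sin(th),np.cos(th)]])
    sl=sl@Rm.T+[x,y]
    h=np.zeros((2,)+shape,np.uint8)
    for i,z in enumerate((zb,zt)): cv2.fillConvexPoly(h[i],f(proj(p,np.c_[sl,np.full(len(sl),z)])),255,cv2.LINE_AA,4)
    m=m.astype(float)-np.minimum(h[0],h[1])*(m>0)
    return np.clip(m/255.,0,1)
def fitdisc(p,x0,zb,zt,rad,sw,mask):
    f=lambda v:np.abs(model(p,v[0],v[1],v[2],zb,zt,rad,sw,mask.shape)-mask).sum()
    best=None
    for dt in(-.3,0,.3):
        s=np.array([x0[0],x0[1],x0[2]+dt])
        o=minimize(f,s,method="Nelder-Mead",options=dict(initial_simplex=s+np.array([[0,0,0],[.008,0,0],[0,.008,0],[0,0,.3]]),xatol=1e-4,fatol=.1))
        if best is None or o.fun<best.fun: best=o
    return best
def greymask(p,c,half=45,sat=90):
    hsv=cv2.cvtColor(p["img"],cv2.COLOR_RGB2HSV); m=(hsv[:,:,1]<sat).astype(float)
    k=np.zeros_like(m); u,v=proj(p,c)[0].astype(int); k[max(0,v-half):v+half,max(0,u-half):u+half]=1
    return m*k
E
python3 - <<'E'
from fit import *
r.goto([.51,.195,.20],down(np.pi/2)); r.wait(.2)
p=vision.capture("wrist"); save(p,"wl2")
m=greymask(p,[.55,.2,.015],60); cv2.imwrite("pics/m.png",(m*255).astype(np.uint8))
o=fitdisc(p,[.55,.2,.4],.003,.027,.032,.01,m); print("large",o.x,np.degrees(o.x[2]),o.fun,m.sum())
P=[p]
r.goto([.52,-.03,.20],down(np.pi/2)); r.wait(.2)
p=vision.capture("wrist"); save(p,"wp2"); P.append(p)
s=vision.capture("side"); t=vision.capture("top"); save(s,"s2");save(t,"t2")
import pickle; pickle.dump([P[0],p,s,t],open("shots.pkl","wb"))
print(status.get_time())
for c,n in((p,"p"),(s,"s"),(t,"t")): print(n,proj(c,[.569,-.023,.0955]))
E
```

```text
large [0.55085846 0.1990721  0.34467224] 19.74826439043967 176.63921568627453 2950.0
6.4917
p [[288.82985199 272.63904648]]
s [[334.11468999 177.60971223]]
t [[274.98669337 150.92291039]]
```

Run:
```python
from fit import *
import pickle
L,p,s,t=pickle.load(open("shots.pkl","rb"))
def crop(c,u,v,h,f):
    return cv2.resize(c["img"][v-h:v+h,u-h:u+h,::-1],None,fx=f,fy=f,interpolation=cv2.INTER_CUBIC)
a=crop(p,288,262,50,5.9)
im=L["img"].copy(); mm=(model(L,.5509,.1991,.3447,.003,.027,.032,.01,im.shape[:2])>.5).astype(np.uint8)
L2={"img":np.ascontiguousarray(im)}
u,v=proj(L,[.551,.199,.015])[0].astype(int)
b=crop(L2,u,v,50,5.9)[:590,:590]
M=cv2.resize(mm[v-50:v+50,u-50:u+50],None,fx=5.9,fy=5.9,interpolation=0)
cs,_=cv2.findContours(M,0,2); cv2.drawContours(b,cs,-1,(0,0,255),1)
cv2.imwrite("pics/c1.png",cv2.resize(cv2.hconcat([a,b]),(800,400)))
cv2.imwrite("pics/c2.png",cv2.resize(cv2.hconcat([crop(s,334,185,25,16),crop(t,275,152,25,16)]),(800,400)))
print(u,v)
```

```text
285 225
```

View pics/c1.png

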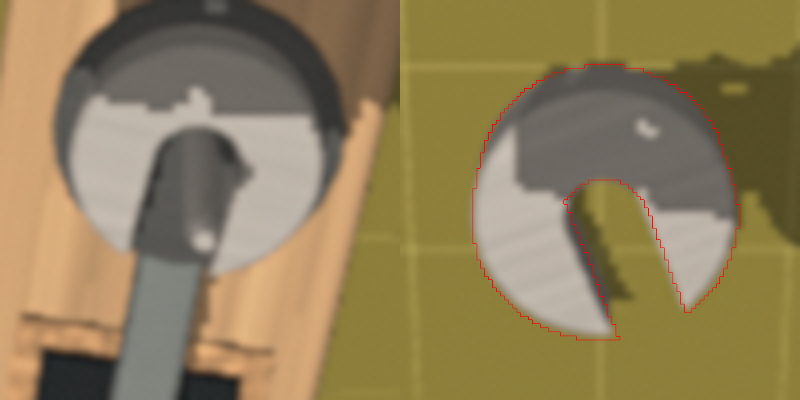

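View pics/c2.png

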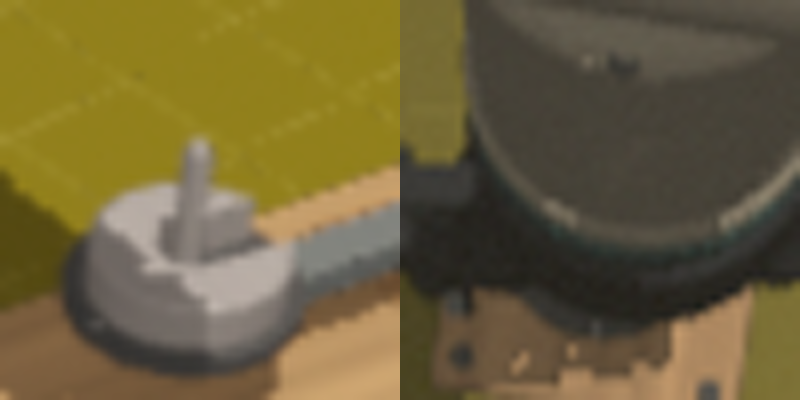

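The silhouette fit of the large weight follows its outline well: (0.5509, 0.1991), slot at +19.7°. The stem tip is at wrist (288.8,272) and side (333.8,177.8), which match the projection of (0.569, -0.023, 0.0955). The first slot points at about -16°. Now I'll grasp.

Run:
```python
from fit import *
q=down(np.radians(19.7-90))
hand.grip(.078,60)
r.goto([.5509,.1991,.10],q); 
c=r.servo_line([.5509,.1991,.019],velocity=.08,until_force=8)
print(c,status.get_ee_pos(),status.get_force())
p=vision.capture("wrist"); save(p,"g1")
wd=hand.grip(.05,60); print(wd,status.get_width(),status.get_force())
r.servo_line([.5509,.1991,.06],velocity=.08); r.wait(.2)
print(status.get_width(),status.get_force(),status.get_ee_pos(),status.get_time())
p=vision.capture("wrist"); save(p,"g2"); s=vision.capture("side"); save(s,"gs",(160,60,360,260),3)
```

```text
False [0.55139632 0.19921083 0.01953755] [ 0.39141788 -0.06951255 -0.31386884]
False 0.06142012933116348 [-0.70780604  1.07938196  4.53762003]
0.061076657527208596 [-0.46749137  0.96561964 -6.34041978] [0.5503779  0.19897107 0.0593066 ] 11.825
```

View pics/g2.png

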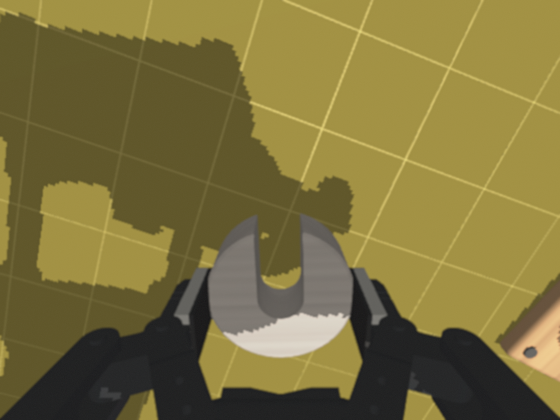

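View pics/gs.png

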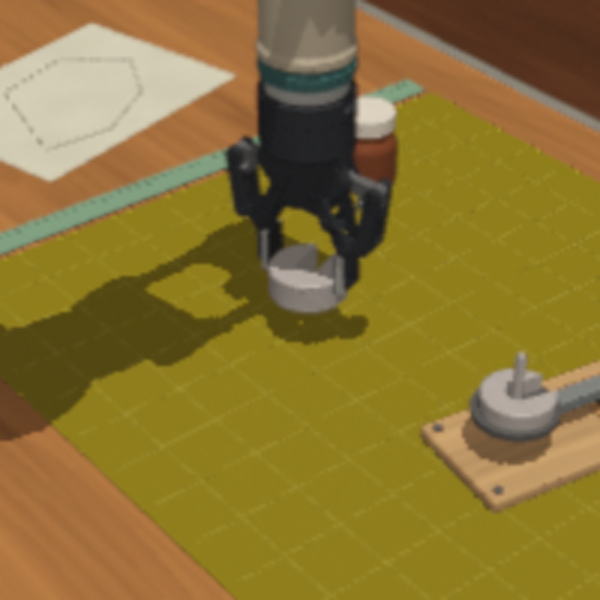

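The weight is held level, between the pads at (280,285), with its mouth towards the camera. I'll lift it, turn it above the stem, and measure its held pose before lowering.

Run:
```python
from fit import *
r.servo_line([.5504,.199,.17],velocity=.15)
a=np.radians(164-90)
r.goto([.5687,-.023,.15],down(a)); r.wait(.3)
e=np.array(status.get_ee_pos()); zc=e[2]-.0045
print(e,status.get_width(),status.get_time(),np.degrees(a))
p=vision.capture("wrist"); save(p,"h1"); s=vision.capture("side"); save(s,"hs",(234,80,434,280),3)
for n,c in (("w",p),("s",s)):
  for t in ("large_mid","stem"):
    for d in vision.landmark_of(t,c)[:2]:
        print(n,t,round(d["conf"],2),w(c,d["position"]).round(4))
print("exp",proj(p,[e[0],e[1],zc]))
import pickle; pickle.dump([p,s,e],open("h.pkl","wb"))
```

```text
[ 0.56872159 -0.02286948  0.15003873] 0.06088302902321335 15.575 74.0
w large_mid 0.71 [ 0.5659 -0.0216  0.1452]
w stem 0.92 [ 0.5678 -0.0227  0.0953]
s large_mid 0.55 [ 0.5647 -0.0223  0.1419]
s stem 0.88 [ 0.5687 -0.0228  0.1   ]
s stem 0.65 [ 0.4471 -0.2115  0.0114]
exp [[283.83549527 286.60977856]]
```

View pics/h1.png

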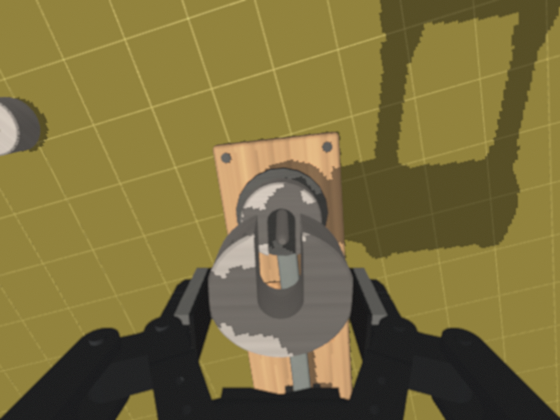

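View pics/hs.png

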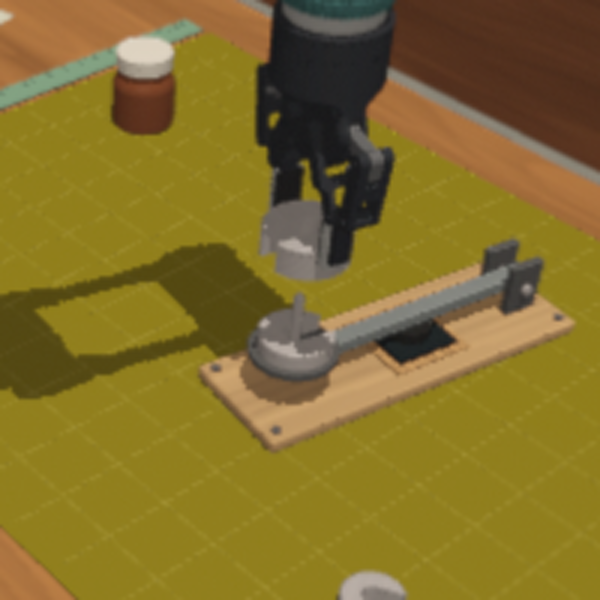

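Run:
```python
from fit import *
import pickle
p,s,e=pickle.load(open("h.pkl","rb"))
im=np.ascontiguousarray(p["img"][:,:,::-1]); 
th=np.radians(164); zc=e[2]-.0045
for dx,col in ((0,(0,0,255)),(.003,(255,0,0))):
    t=np.linspace(0,2*np.pi,200); d=np.array([np.cos(th),np.sin(th)])*dx
    for rad in(.032,.010):
        c=np.c_[e[0]+d[0]+rad*np.cos(t),e[1]+d[1]+rad*np.sin(t),0*t+zc+.012]
        cv2.polylines(im,[np.round(proj(p,c)*16).astype(np.int32)],True,col,1,cv2.LINE_AA,4)
cv2.imwrite("pics/ov.png",cv2.resize(im[190:390,180:380],None,fx=3,fy=3,interpolation=2))
```

```text
(no output)
```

View pics/ov.png

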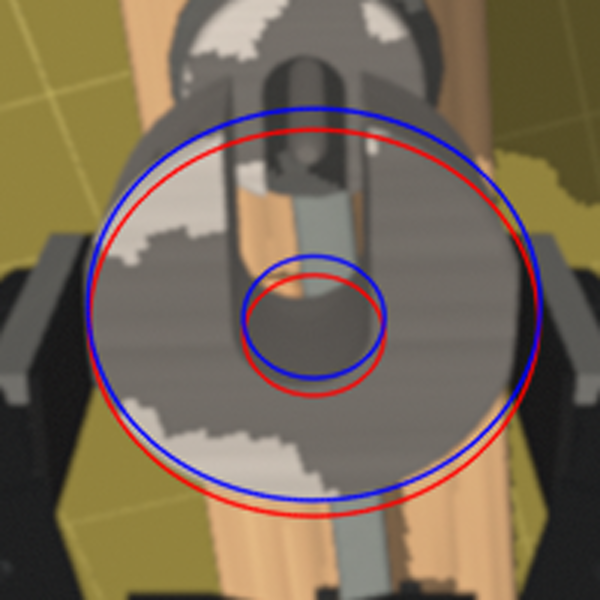

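The held disc sits about 3 mm towards the robot from the jaw centre. I'll shift the TCP to compensate and lower with a force stop, looking once the tip should be inside the slot.

Run:
```python
from fit import *
X=[.5716,-.0233]
r.servo_line(X+[.118],velocity=.08); r.wait(.1)
print(status.get_ee_pos(),status.get_force())
c=r.servo_line(X+[.098],velocity=.05,until_force=6); print(c,status.get_ee_pos(),status.get_force(),status.get_time())
p=vision.capture("wrist"); save(p,"d1",(180,180,400,400),2.7); s=vision.capture("side"); save(s,"ds",(260,110,410,260),4)
```

```text
[ 0.57206384 -0.02338159  0.11842853] [ 0.17080815  0.19374083 -4.67515695]
False [ 0.57144817 -0.02327631  0.09761733] [ 0.87586617  0.13057425 -4.17967263] 17.075
```

View pics/d1.png

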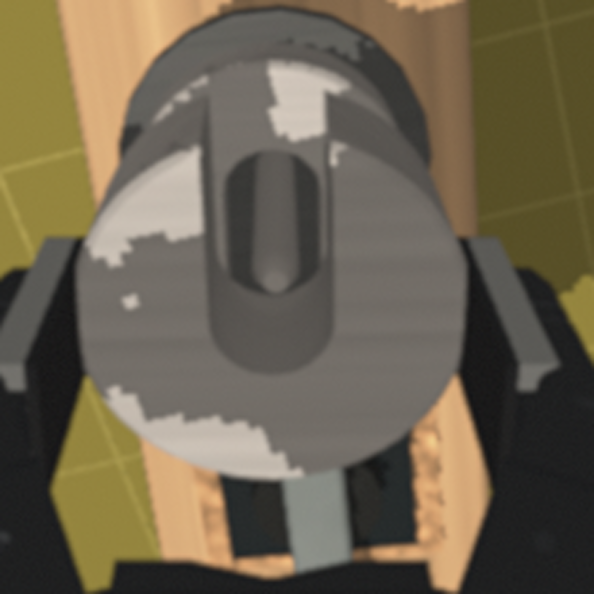

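View pics/ds.png

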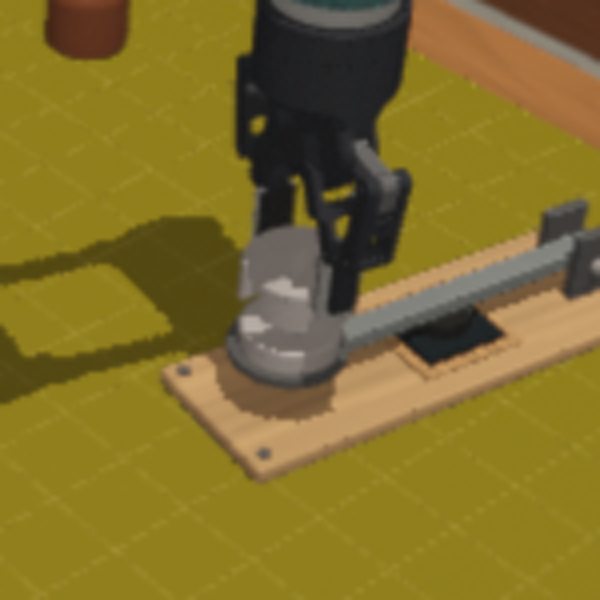

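The stem is in the slot, laterally centred (tip near (275,280) in the crop), and the slots face opposite ways. I'll lower it to contact.

Run:
```python
from fit import *
X=[.5716,-.0233]
c=r.servo_line(X+[.074],velocity=.03,until_force=3.5); e=status.get_ee_pos(); print(c,e,status.get_force(),status.get_time())
p=vision.capture("wrist"); save(p,"e1",(180,180,400,400),2.7)
for d in vision.landmark_of("large_mid",p)[:2]: print(d["conf"],w(p,d["position"]).round(4))
```

```text
True [ 0.57145886 -0.02330249  0.08034154] [-0.79690311  0.43206573  3.84001157] 17.775
0.7 [ 0.568  -0.0224  0.0758]
```

View pics/e1.png

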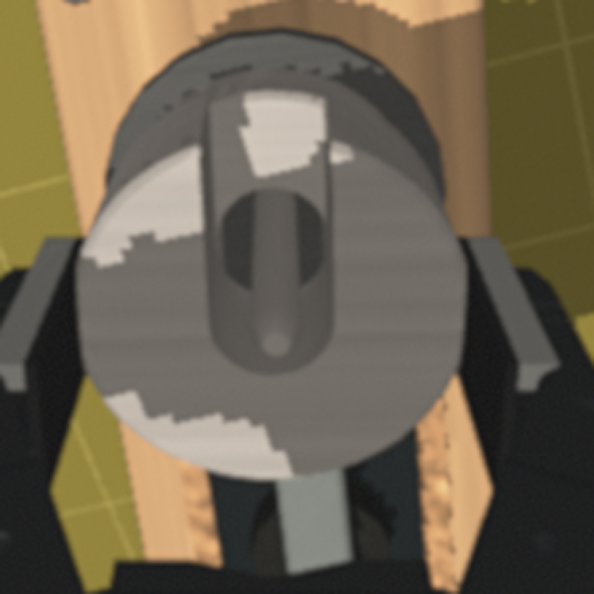

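Run:
```python
from fit import *
hand.grip(.080); r.wait(.2); print(status.get_force(),status.get_width())
e=np.array(status.get_ee_pos())
p=vision.capture("wrist"); save(p,"f1",(180,180,400,400),2.7)
r.servo_line(e+[0,0,.12],velocity=.12); 
r.goto([.50,-.02,.24],down(np.pi/2)); r.wait(.2)
p=vision.capture("wrist"); s=vision.capture("side"); t=vision.capture("top")
save(p,"f2",(180,160,400,380),2.7); save(s,"fs",(260,110,410,260),4)
for n,c in (("w",p),("s",s),("t",t)):
  for k in ("large_mid","first_slot","stem","small_mid"):
    for d in vision.landmark_of(k,c)[:2]: print(n,k,round(d["conf"],2),w(c,d["position"]).round(4))
print(status.get_time(),status.get_force())
```

```text
[-0.19023256 -0.55875233 -0.59688637] 0.08000752794285594
w large_mid 0.8 [ 0.5686 -0.0237  0.0765]
w stem 0.73 [ 0.5698 -0.0255  0.0949]
w small_mid 0.98 [ 0.4553 -0.2116  0.0191]
s large_mid 0.78 [ 0.5693 -0.0245  0.0698]
s first_slot 0.8 [0.2625 0.2927 0.0061]
s first_slot 0.66 [ 0.5905 -0.0309  0.0521]
s stem 0.66 [ 0.5672 -0.0239  0.0974]
s small_mid 0.87 [ 0.4458 -0.2071  0.012 ]
t first_slot 0.82 [0.2645 0.2908 0.0082]
t first_slot 0.61 [ 0.2245 -0.3183  0.0089]
t small_mid 0.59 [ 0.451  -0.2115  0.0113]
20.9833 [-0.67291757  0.20532743  0.5597085 ]
```

View pics/f2.png

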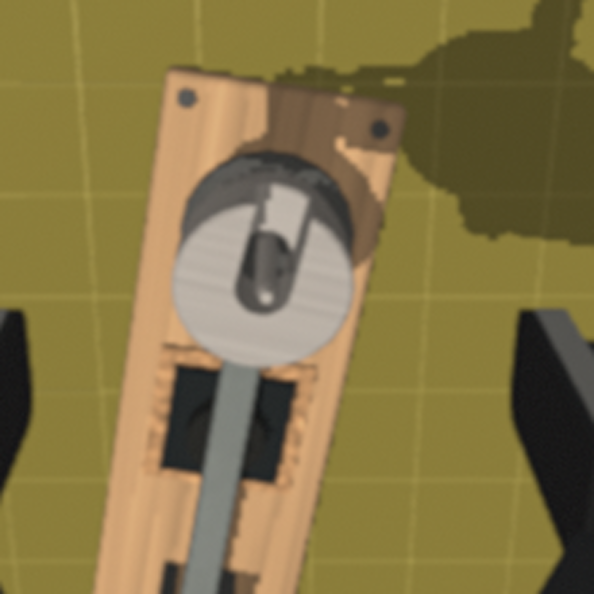

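View pics/fs.png

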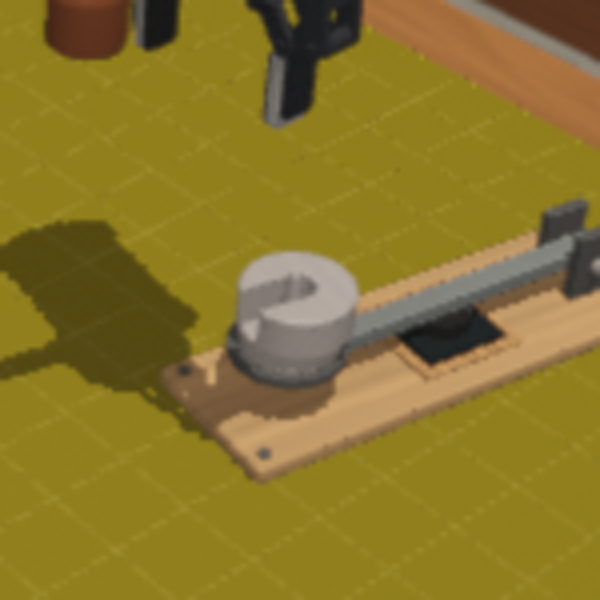

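Run:
```python
from fit import *
s=vision.capture("side"); p=vision.capture("wrist")
im=np.ascontiguousarray(s["img"][:,:,::-1]);im2=im.copy(); ip=np.ascontiguousarray(p["img"][:,:,::-1])
t=np.linspace(0,2*np.pi,100)
for img,c in((im2,s),(ip,p)):
  for z in(.0615,.0855):
    q=np.round(proj(c,np.c_[.5687+.032*np.cos(t),-.0235+.032*np.sin(t),0*t+z])*16).astype(np.int32)
    cv2.polylines(img,[q],True,(0,0,255),1,cv2.LINE_AA,4)
f=lambda i,u,v:cv2.resize(i[v-25:v+25,u-25:u+25],(400,400),interpolation=2)
u,v=proj(p,[.5687,-.0235,.075])[0].astype(int)
cv2.imwrite("pics/z.png",cv2.hconcat([f(im,334,185),cv2.resize(ip[v-45:v+45,u-45:u+45],(400,400),interpolation=2)]))
cv2.imwrite("pics/z2.png",f(im2,334,185))
```

```text
(no output)
```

View pics/z.png

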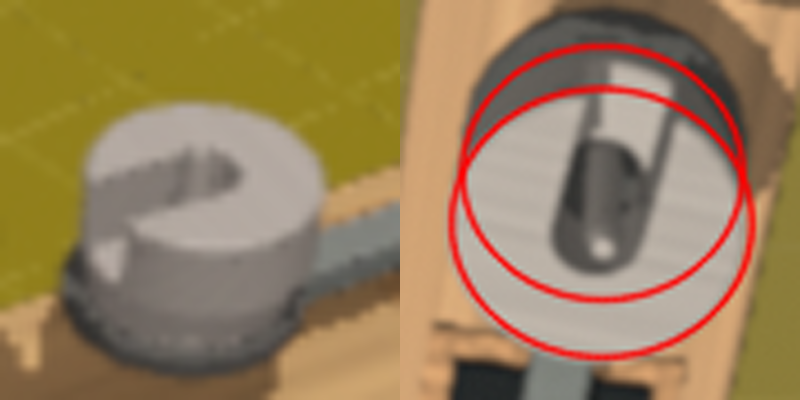

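View pics/z2.png

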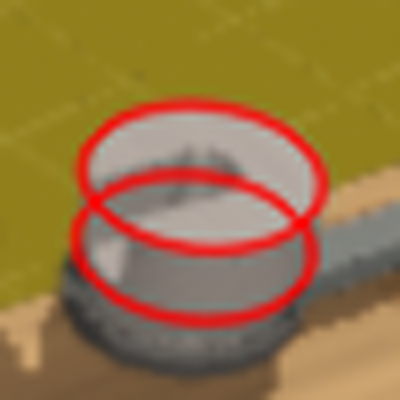

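The overlay at the target pose (flat, top at z = 0.0855, centred on the stem) coincides with the weight in both views, and the stem stands in its slot. I'll hand it in.

Run:
```python
from h import *
ticket.job_done(); print(status.get_time())
```

```text
the job is handed in; nothing more can be done
the job is handed in; nothing more can be done
```

The large weight is on the stem, flat on top of the first weight, with its slot facing the robot, opposite the first weight's slot. I handed the job in just after 21 s on the robot's clock; no verdict was reported.

I gripped it by the rim, turned it about 144° above the stem, lowered it until it touched, then let go and backed the arm clear.

**Last checks:**
- **Position:** the networks put the large weight's centre within about 2–3 mm of the stem axis. The outline drawn for a flat weight at the target pose matched both the side and wrist pictures.
- **Height:** the networks put the large weight's centre 18 mm (wrist) and 28 mm (side) below the stem top. The side value is just outside the 17–27 mm limits, but their readings are only good to about 4 mm. The outline match agrees with 22 mm.
- **First weight:** its slot mouth read (0.5905, -0.031) from the side camera, where it was at the start.
- **Small weight:** its readings differed from the first ones by only a few mm, within network error, and the robot never went near it.

**Disagreement with the task text:** it says the first weight's slot starts out facing the robot. All the pictures and networks showed it facing away, along the lever, so I turned the large weight to suit what I saw.

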